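Slide a valve block under the spring flap of a jig

ROBOT

A 6-joint arm with a two-finger parallel gripper is mounted at the origin on the work surface. World frame = base frame: x ahead of the robot, y to its left, z up, the work surface at z = 0. Lengths are in m, angles in degrees, forces in N, time in s.
With the tool pointing down it reaches from about 0.4 to 0.825 m from the base axis. Payload 7 kg.
Tool frame: the origin (TCP) lies midway between the tips of the shut fingers; the grasp point (between the pads) lies 19 mm behind it; x points along the fingers, z is the direction in which the jaws open and shut, and the axes are right-handed (so a half turn about x gives the same grasp; the last joint's range is limited). The gripper opens to 88 mm and grips with 3 to 60 N. Pads are 19 mm wide; open, the fingers measure 130 mm over their backs; the gripper's body (78 mm by 193 mm) begins 47 mm behind the grasp point.
Start: joints at [-60.671, 20.546, 0.682, 0, -70.136, -16.507], TCP at [0.15, -0.658, 0.227] pointing down, gripper open.
Joint ranges: [-176.03, 176.03], [-82.01, 121.73], [-58.28, 71.71], [-173.87, 95.51], [-174.79, -0.11], [-173.66, 173.66]. Speed limits (degrees/s): [136.94, 136.94, 172.46, 180, 180, 180].

INTERFACE

Orientations are given as [roll, pitch, yaw] about the fixed x, y, z axes, in that order (R = Rz(yaw) Ry(pitch) Rx(roll)).
In Python, from plant import ctrl gives the robot as it stands. The module is installed in compiled form; this text tells all that it offers.
- The arm moves only by the tool servo_tool, never from a script. Its argument "deltas" is a list of rows, each a list of 3 entries, a list of its own where there are three numbers: the turn, a rotation vector about the tool's x, y, z in degrees, then the shift along the tool's x, y, z in cm, then the finger opening in cm, from 0 to 8.76. A call has 1 to 5 rows; each row is the pose to reach, as a shift and turn from the pose measured when the call began, along the tool's axes at that moment; what a row does not reach only later rows make up. A row lasts 1/10 s, in which the tool goes at most 50 mm and 8.59 degrees, less where a joint would pass 70% of its speed; a pose out of reach is approached as far as the arm can. A call with a gripper value outside its range is refused whole. The fingers move at their own pace and stop on an object; the grip force is fixed at half the most. Time passes only in rows, so rows that repeat a pose let the fingers close. It gives the time, the measured TCP pose, the force and the opening at its end, in the units of the state.
- ctrl.get_obs(): the state, without advancing time (a new reading comes with each control period).
- ctrl.snapshot(name): name is "scene" or "top"; returns a dict with "image" (400x640x3 uint8, red, green, blue), "vertical_fov" (degrees; the focal length in pixels is half the picture's height over the tangent of half this angle, whatever the lens; pixels are square), "cx", "cy" (the principal point, pixels), "rvec" (rotation vector, rad) and "tvec" (3), from world to camera coordinates, as OpenCV has them. Camera axes: x right, y down, z forward; pixel columns grow to the right and rows downward; lengths in m; the calibration is good to about 2 mm. A picture is of the moment at which its call begins. There is no depth.
- ctrl.close_job(): hands the job in, once; it reports no verdict.
The state is a dict: "clock": time; "joint_pos": joint angles; "qvel": joint speeds; "tau": joint torques, N m; "tool_pos": TCP position; "orientation": TCP orientation; "force": force on the tool from outside, world axes, zero at the start; "moment": the same for the moment, N m; "opening": finger opening in m.
Only numpy, scipy, OpenCV 4.12 (cv2) and the standard library are available. Lean on these libraries where they do the work, as an engineer would, in place of code of your own. Each camera call takes 0.05 s, during which the arm holds its last target. There are 200 camera calls.

TASK

Load the long aluminium valve block into the jig: press the long thumb bar down with one fingertip to hold the spring flap open, and with the other fingertip push the block along its lane under the open flap until it is fully home against the end stop. Then let go of the bar so that the flap springs down onto the block, and draw clear. Only push the block, never lift, tip or carry it, and leave the other things on the bench alone.

Things in the scene. Friction and masses are not known exactly. Their poses are not given: they have to be found in the camera images.
- jig: Grey jig fixed on the bench. Base 310 x 150 mm, its top (deck) 12 mm above the bench. Origin on the bench, under the lane's centre line, at the flap's front edge; x along the lane, the pushing direction; y across, to the thumb bar; z up. In mm: base x -222 to 88, y -47 to 103; lane y -22 to 22 between rails 5 thick, 8 above the deck; hinge lugs at x -10 to -2 and 62 to 70, y 25 to 43, 46 above the deck.
- end_stop (a point): Foot of the end stop's face, on the deck at the lane's centre, 70 mm along x from the jig's origin. The stop is a steel bar across the lane, 20 mm high.
- flap_edge (a point): Middle of the flap's free long edge, moves with it. The flap is a 4 mm steel plate over the lane (jig x 1 to 59 mm), hinged along the jig's x at y 34 mm, 40 mm above the deck; closed, this edge hangs about 12 mm above the deck and bars the block.
- bar_mid (a point): Centre of the thumb bar's top face. The bar, one piece with the flap beyond its hinge, is a steel strip 240 mm long (jig x -215 to 25), 46 wide, 4 thick, parallel to the lane: a fingertip can slide along it as it holds it down. Jig coordinates, closed: its top rises from y 57, 39 mm above the deck, to y 102, 50 above; flap level: it falls from y 54, 28 above, to y 98, 16 above.
- flap (a joint): Angle of flap and thumb bar, rad. 0 closed (flap hangs 0.5 below level), 0.5 flap level, 0.65 mechanical limit; grows as the bar is pressed down. A spring closes it: about 3 N on the bar at first, about 5 N at 0.5. The block clears the flap above about 0.25; released with the block home, the flap rests on it at about 0.25.
- block: Aluminium valve block 100 long (x), 40 mm wide, about 0.35 kg, in the lane ahead of the flap. Its body is 24 mm tall; its rear 25 mm, towards the robot, form a head 42 mm tall with a low brass plug (8 mm) on top, the face to push on. Origin: centre of its underside. Home, its front touches the end stop (centre at jig x 20) and its rear face is 31 mm ahead of the flap: no finger need go under the flap.
- fitting: bystander: turned brass pipe fitting standing upright beside the jig, 26 mm across, 36 mm tall; origin at the centre of its underside
- short_block: bystander: short aluminium block 45 x 40 x 24 mm with a brass plug on top, on the table beside the jig; origin at the centre of its underside
- collar: bystander: flat steel collar 42 mm across, 14 mm high, on the table; origin at the centre of its underside
- screwdriver: bystander: screwdriver with a black handle lying on the table beside the jig; origin near its middle
- spanner: bystander: flat steel spanner lying on the table; origin near its middle
- tube: bystander: upright steel rod 20 mm across, 110 mm tall; origin at its foot
- pot: bystander: steel bowl 70 mm across, 50 mm tall; origin at the centre of its underside
Not all that is in view belongs to the job. Leave any brown or green look-alike of the block alone.

How it is judged:
By the outcome, as a careful person would: the job done as asked, in the order asked, and still so for the second after the job is handed in, with the robot touching nothing.
It also fails if it takes over 42 s, if anything falls off the work surface, if the arm or the gripper's body presses on something with over 40 N, if the wrist force passes 120 N, or if a joint passes its speed limit or range.

## Working session

There is one attempt and no reset: what is moved stays moved. The work goes in short steps, Python scripts to look and compute and a tool call to move; the robot and the scene stay as the last step left them, time stands still between calls to the robot, and variables do not carry over. Pictures are saved under pics/ and viewed, on a budget of 10 in all, crops included, one or two more only if the job needs it, and the job is handed in when it is done.

Besides the shell and the picture viewer there is one more tool, called after ">>>" as a command line: name --argument value ..., lists and objects as JSON in quotes. servo_tool: Moves the arm, as the interface text tells. Its arguments: {"type":"object","properties":{"deltas":{"type":"array","items":{"type":"array"}}},"required":["deltas"]}

```bash
mkdir -p pics; ls; cat > h.py <<'E'
import numpy as np, cv2
from plant import ctrl
def snap(cam,fn=None):
    s=ctrl.snapshot(cam); np.savez(f'{cam}.npz',**s)
    if fn: cv2.imwrite(f'pics/{fn}.png',cv2.cvtColor(s['image'],cv2.COLOR_RGB2BGR))
    return s
def K(s):
    f=200/np.tan(np.radians(float(s['vertical_fov']))/2)
    return np.array([[f,0,float(s['cx'])],[0,f,float(s['cy'])],[0,0,1]])
def proj(s,P):
    return cv2.projectPoints(np.array(P,float).reshape(-1,1,3),s['rvec'],s['tvec'],K(s),None)[0].reshape(-1,2)
def back(s,uv,z):
    R=cv2.Rodrigues(np.array(s['rvec'],float))[0]; t=np.array(s['tvec'],float).ravel()
    d=R.T@np.linalg.inv(K(s))@np.array([uv[0],uv[1],1.]); c=-R.T@t
    return c+d*(z-c[2])/d[2]
E
python3 - <<'E'
from h import *
for c in('scene','top'):
    s=snap(c,c+'0'); print(c,s['vertical_fov'],s['cx'],s['cy'],s['rvec'],s['tvec'],{k:v for k,v in s.items() if k not in('image',)}.keys())
print(ctrl.get_obs())
E
```

```text
pics
scene 56.92449145560511 325.1445868927493 201.54174820095315 [ 1.480534    1.93044525 -0.91460472] [ 0.17485196 -0.28580222  1.38716657] dict_keys(['vertical_fov', 'cx', 'cy', 'rvec', 'tvec'])
top 47.27698022220914 323.66970068420295 195.80535259275 [ 2.12728213 -2.12817942  0.15692692] [-0.0093222   0.60306383  1.10757169] dict_keys(['vertical_fov', 'cx', 'cy', 'rvec', 'tvec'])
{'clock': 0.1, 'joint_pos': array([-6.06689326e+01,  2.05870618e+01,  6.39854112e-01, -1.80135749e-02,
       -7.01361097e+01, -1.65074634e+01]), 'qvel': array([-0.03574906, -0.12561131,  0.13267599,  0.0319853 ,  0.04879183,
        0.00120073]), 'tau': array([-1.32940400e-03, -5.84162557e+01,  2.93755192e+01,  7.01550677e+00,
        1.02334734e-02, -5.53348957e-05]), 'tool_pos': array([ 0.14970323, -0.65774544,  0.22572486]), 'orientation': array([  5.01961418,  89.91497846, 107.83708506]), 'force': array([-0.29810767, -0.25762225,  0.03035111]), 'moment': array([ 0.00881597,  0.03029504, -0.04539874]), 'opening': 0.0873906628298905}
```

View pics/scene0.png

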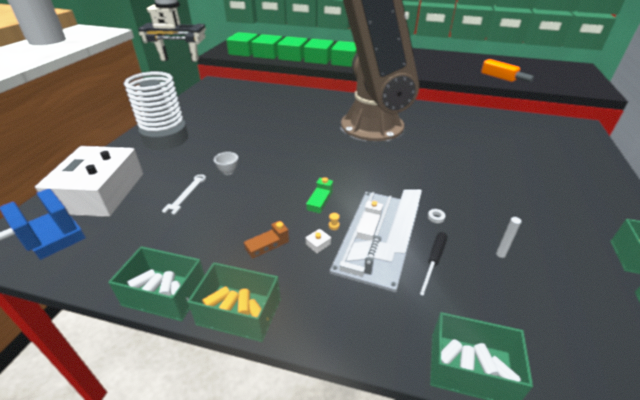

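View pics/top0.png

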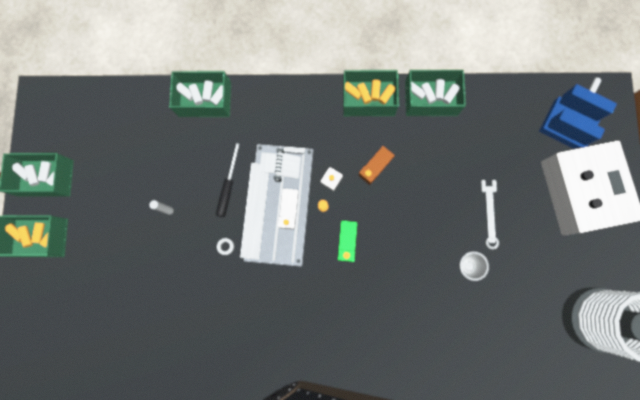

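The scene picture shows the jig at about (378,240) and the top picture shows it at (277,205). Block candidates in the top picture:
- Long aluminium block in the lane, (287,210)
- Brown look-alike, (377,164)
- Green look-alike, (347,241)
- Short block, (331,179)

Only the one in the lane fits the description. I'll confirm it in an enlarged crop.

```bash
python3 - <<'E'
from h import *
a=cv2.imread('pics/top0.png')[135:275,230:320]; b=cv2.imread('pics/scene0.png')[180:295,320:435]
A=cv2.resize(a,None,fx=4.2,fy=4.2,interpolation=cv2.INTER_CUBIC); B=cv2.resize(b,None,fx=3.6,fy=3.6,interpolation=cv2.INTER_CUBIC)
C=np.zeros((600,800,3),np.uint8); C[:588,:378]=A[:588,:378]; C[:414,384:798]=B[:414,:414]
for i in range(0,90,10): cv2.putText(C,str(230+i),(int(i*4.2),598),0,.35,(255,255,255)); cv2.line(C,(int(i*4.2),0),(int(i*4.2),5),(0,0,255))
for i in range(0,140,10): cv2.line(C,(0,int(i*4.2)),(5,int(i*4.2)),(0,0,255))
cv2.imwrite('pics/crop1.png',C)
E
```

```text
(no output)
```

View pics/crop1.png

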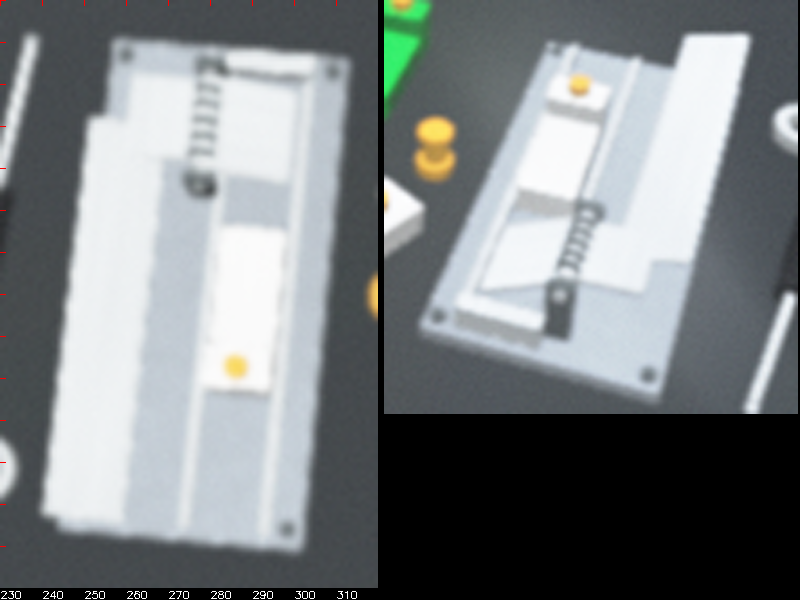

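The crop confirms it: the block is bare aluminium, with a brass plug on the tall rear head, lying between the rails behind the closed flap. Next I fit the jig pose.

```bash
cat >> h.py <<'E'
def W(p,P):  # jig mm -> world m
    P=np.array(P,float).reshape(-1,3)/1000; c,s_=np.cos(p[2]),np.sin(p[2])
    return np.c_[p[0]+c*P[:,0]-s_*P[:,1], p[1]+s_*P[:,0]+c*P[:,1], P[:,2]]
E
python3 - <<'E'
from h import *
from scipy.optimize import least_squares
T=np.load('top.npz');S=np.load('scene.npz')
tc=lambda q:(230+q[0]/4.2-.4,135+q[1]/4.2-.4); sc=lambda q:(320+(q[0]-384)/3.6-.4,180+q[1]/3.6-.4)
top=[((88,103,12),(113,38)),((88,-47,12),(350,58)),((-222,-47,12),(302,551)),((-222,103,12),(58,530)),((25,102,62),(88,117)),((-215,102,62),(42,515))]
scn=[((88,103,12),(662,400)),((88,-47,12),(420,330)),((-222,-47,12),(548,42)),((25,102,62),(688,262)),((-215,102,62),(750,35)),((-215,57,51),(686,35))]
def r(p):
    a=proj(T,W(p,[x for x,_ in top]))-[tc(q) for _,q in top]; b=proj(S,W(p,[x for x,_ in scn]))-[sc(q) for _,q in scn]
    return np.r_[a.ravel(),b.ravel()]
o=least_squares(r,[.6,0,0],loss='soft_l1'); p=o.x; print(p,np.degrees(p[2])); print(r(p).reshape(-1,2).round(1))
np.save('jig.npy',p)
c,s=np.cos(p[2]),np.sin(p[2])
def inv(w): d=w[:2]-p[:2]; return np.array([c*d[0]+s*d[1],-s*d[0]+c*d[1]])*1000
for n,q,z in(('plug',(235,367),62),('rearL',(205,387),54),('rearR',(268,390),54),('frL',(222,227),36),('frR',(288,230),36)): print(n,inv(back(T,tc(q),z/1000)).round(1))
for n,q,z in(('plug',(579,83),62),('frL',(583,203),36),('frR',(518,190),36),('rearRtop',(556,70),54)): print('s',n,inv(back(S,sc(q),z/1000)).round(1))
ob=ctrl.get_obs()
from scipy.spatial.transform import Rotation as R
print(R.from_euler('xyz',ob['orientation'],degrees=True).as_matrix().round(3), inv(ob['tool_pos']))
for n,P in(('fit',(323,206)),('short',(331,179)),('collar',(225,247)),('sd',(228,180)),('tube',(155,205)),('green',(347,241))): print(n,inv(back(T,P,.02)).round())
E
```

```text
[ 0.65368132  0.07645442 -0.08532256] -4.888622568019836
[[-0.3  0.3]
 [-0.9 -0. ]
 [-0.4 -0.1]
 [-0.5 -0.2]
 [ 0.1  0. ]
 [ 0.1  0.1]
 [-0.6 -0.9]
 [-0.4 -0.4]
 [-0.1  0.3]
 [ 0.5  0.3]
 [-0.6  0.6]
 [-0.4  0.4]]
plug [-118.7   -1.7]
rearL [-131.3   15.8]
rearR [-129.9  -21.8]
frL [-31.1  17.7]
frR [-29.6 -22.8]
s plug [-119.7   -1.3]
s frL [-30.4  25.7]
s frR [-27.5 -17.8]
s rearRtop [-138.3  -22. ]
[[-0.    -0.975 -0.222]
 [ 0.001 -0.222  0.975]
 [-1.     0.     0.001]] [-439.57689908 -774.47756256]
fit [-65. -90.]
short [   8. -104.]
collar [-192.  151.]
sd [-17. 165.]
tube [-99. 347.]
green [-150. -159.]
```

```bash
cat >> h.py <<'E'
from scipy.spatial.transform import Rotation as Rot
def go(jx,jy,z):  # turn & shift from present pose to TCP at jig (jx,jy) mm, height z mm, tool z along jig y
    p=np.load('jig.npy'); o=ctrl.get_obs(); R0=Rot.from_euler('xyz',o['orientation'],degrees=True)
    c,s=np.cos(p[2]),np.sin(p[2]); Rt=Rot.from_matrix(np.array([[0,-c,-s],[0,-s,c],[-1,0,0.]]))
    t=W(p,(jx,jy,z))[0]; d=t-np.array(o['tool_pos'])
    w=np.array(o['tool_pos'])-W(p,(0,0,0))[0]
    print('clk',round(o['clock'],2),'jig now',(np.array([c*w[0]+s*w[1],-s*w[0]+c*w[1],w[2]])*1000).round(1),'F jig',np.round([c*o['force'][0]+s*o['force'][1],-s*o['force'][0]+c*o['force'][1],o['force'][2]],1),'open',round(o['opening']*1000,1))
    print('turn',(R0.inv()*Rt).as_rotvec(degrees=True).round(1),'shift cm',(R0.inv().apply(d)*100).round(2))
E
python3 -c "
from h import *
go(-150,-350,200);go(-150,38,130)"
```

```text
clk 0.1 jig now [-439.6 -774.5  225.7] F jig [-0.3 -0.3  0. ] open 87.4
turn [17.7  0.1 -0. ] shift cm [  2.61 -40.5   31.63]
clk 0.1 jig now [-439.6 -774.5  225.7] F jig [-0.3 -0.3  0. ] open 87.4
turn [17.7  0.1 -0. ] shift cm [  9.67 -52.3   68.58]
```

>>> servo_tool --deltas '[[[3,0,0],[0,-3.5,2.8],6],[[6,0,0],[0,-7,5.6],6],[[10,0,0],[0,-11,8.4],6],[[14,0,0],[0,-15,11.5],6],[[17.7,0,0],[0,-19,15],6]]'

```text
clock: 0.6
tool_pos: [0.3003, -0.4707, 0.2255]
orientation: [29.0, 89.9, 113.9]
force: [1.2, -0.0, -0.2]
opening: 0.0609
```

```bash
python3 -c "
from h import *
go(-150,38,130)"
```

```text
clk 0.6 jig now [-305.4 -575.3  225.5] F jig [ 1.2  0.1 -0.2] open 60.9
turn [-0.2  0.1 -0.1] shift cm [  9.64 -15.36  61.36]
```

>>> servo_tool --deltas '[[[0,0,0],[0,-1.5,4.5],6],[[0,0,0],[0,-4,9],6],[[0,0,0],[0,-6.5,13.5],6],[[0,0,0],[0,-9,18],6],[[0,0,0],[0,-11,22.5],6]]'

```text
clock: 1.1
tool_pos: [0.4288, -0.2577, 0.2257]
orientation: [27.0, 89.9, 111.9]
force: [1.2, -1.4, -0.3]
opening: 0.06
```

>>> servo_tool --deltas '[[[0,0,0],[0,-1,4.5],6],[[0,0,0],[0,-2,9],6],[[0,0,0],[0,-3,13.5],6],[[0,0,0],[0,-4,18],6],[[0,0,0],[0,-4.5,22.5],6]]'

```text
clock: 1.6
tool_pos: [0.4937, -0.0356, 0.226]
orientation: [26.2, 89.9, 111.1]
force: [1.8, -0.6, -0.1]
opening: 0.06
```

```bash
python3 -c "
from h import *
go(-150,38,130)"
```

```text
clk 1.6 jig now [-149.8 -125.2  226. ] F jig [ 1.8 -0.4 -0.1] open 60.0
turn [-0.2  0.1 -0. ] shift cm [ 9.63  0.06 16.31]
```

>>> servo_tool --deltas '[[[0,0,0],[0,0,4.5],6],[[0,0,0],[0,0,9],6],[[0,0,0],[2,0,13],6],[[0,0,0],[5,0,16.3],6],[[0,0,0],[8,0,16.3],6]]'

```text
clock: 2.1
tool_pos: [0.5086, 0.1306, 0.1455]
orientation: [-8.3, 89.8, 76.9]
force: [-0.3, -0.4, 0.2]
opening: 0.0602
```

>>> servo_tool --deltas '[[[0,0,0],[3,0,0],6],[[0,0,0],[5.5,0,0],6],[[0,0,0],[5.5,0,0],6]]'

```text
clock: 2.4
tool_pos: [0.5062, 0.1295, 0.0871]
orientation: [100.6, 89.7, -174.3]
force: [-0.6, -1.9, 0.5]
opening: 0.0601
```

```bash
python3 - <<'E'
from h import *
go(-150,38,37)
s=snap('scene');t=snap('top')
a=t['image'][135:275,230:320]; b=s['image'][160:275,320:435]
A=cv2.resize(a,None,fx=4.2,fy=4.2,interpolation=cv2.INTER_CUBIC); B=cv2.resize(b,None,fx=3.6,fy=3.6,interpolation=cv2.INTER_CUBIC)
C=np.zeros((600,800,3),np.uint8); C[:588,:378]=A[:588,:378]; C[:414,384:798]=B[:414,:414]
cv2.imwrite('pics/crop2.png',C[:,:,::-1])
E
```

```text
clk 2.4 jig now [-151.5   40.3   87.1] F jig [-0.4 -1.9  0.5] open 60.1
turn [ 0.  -0.1 -0.3] shift cm [ 5.01 -0.17 -0.23]
```

View pics/crop2.png

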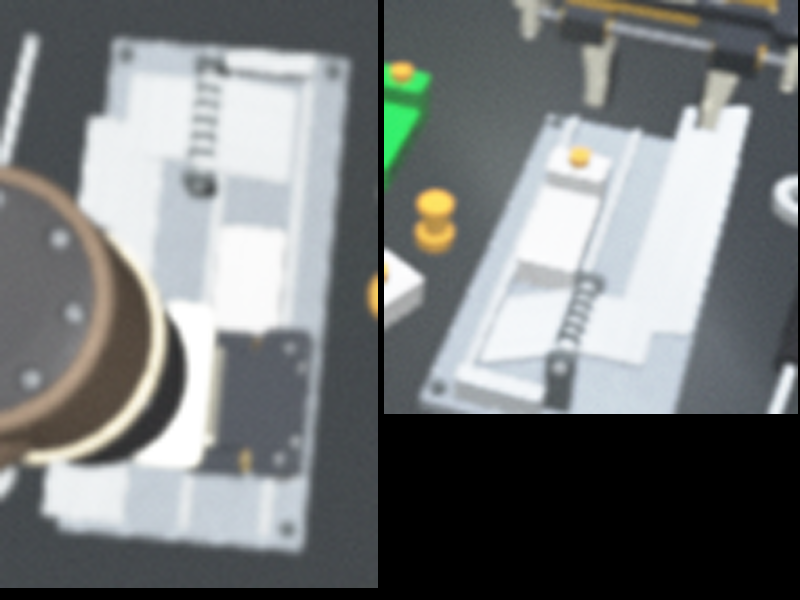

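The crop shows the left fingertip over the lane's rear at (597,103), behind the plug at (579,155). The right fingertip is over the bar at (708,125). I'll measure both tips.

```bash
python3 - <<'E'
from h import *
p=np.load('jig.npy');S=np.load('scene.npz');c,s=np.cos(p[2]),np.sin(p[2])
for q in((589,103),(605,105),(698,125),(716,128)):
    w=back(S,(320+(q[0]-384)/3.6-.4,160+q[1]/3.6-.4),.087)[:2]-p[:2]; print(q,np.array([c*w[0]+s*w[1],-s*w[0]+c*w[1]])*1000)
E
```

```text
(589, 103) [-147.93517444   -3.45184653]
(605, 105) [-149.57593709    7.64783675]
(698, 125) [-149.45563625   73.05886821]
(716, 128) [-150.4149406    85.28920245]
```

>>> servo_tool --deltas '[[[0,0,0],[0.8,-0.1,-0.45],6],[[0,0,0],[1.8,-0.1,-0.45],6],[[0,0,0],[2.8,-0.1,-0.45],6],[[0,0,0],[3.8,-0.1,-0.45],6],[[0,0,0],[4.9,-0.1,-0.45],6]]'

```text
clock: 3.0
tool_pos: [0.5093, 0.1257, 0.0412]
orientation: [6.1, 89.9, 91.2]
force: [0.4, -4.4, 6.6]
opening: 0.0599
```

>>> servo_tool --deltas '[[[0,0,0],[0,0,0],6],[[0,0,0],[0,0,0],6]]'

```text
clock: 3.2
tool_pos: [0.5092, 0.1258, 0.0409]
orientation: [31.1, 89.9, 116.2]
force: [-2.7, 1.9, 3.7]
opening: 0.0599
```

```bash
python3 - <<'E'
from h import *
go(-150,36,37)
s=snap('scene')
b=s['image'][180:295,330:445]
cv2.imwrite('pics/crop3.png',cv2.resize(b,None,fx=5,fy=5,interpolation=cv2.INTER_CUBIC)[:,:,::-1])
E
```

```text
clk 3.2 jig now [-148.1   36.9   40.9] F jig [-2.9  1.6  3.7] open 59.9
turn [ 0.1  0.1 -0. ] shift cm [ 0.39  0.19 -0.09]
```

View pics/crop3.png

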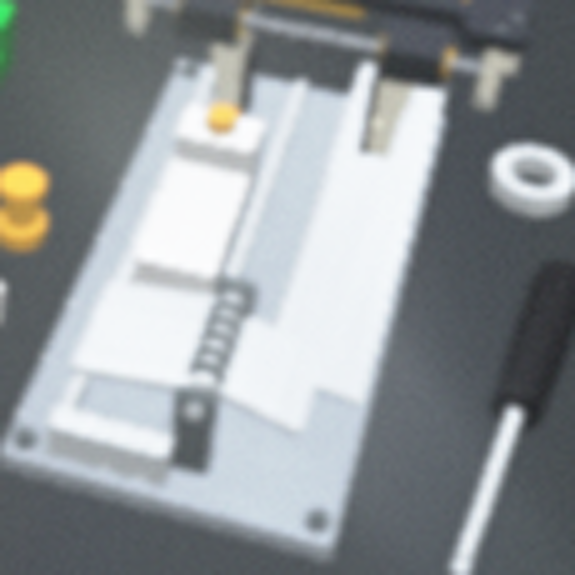

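The crop shows the bar pressed, with the bar finger's tip at (375,150). The flap is raised to near level, and the push finger stands behind the block's head at (228,100). I'll lower a little more and start the push.

>>> servo_tool --deltas '[[[0,0,0],[0.5,0,0],6],[[0,0,0],[0.5,-0.5,0],6],[[0,0,0],[0.5,-1.0,0],6],[[0,0,0],[0.5,-1.5,0],6],[[0,0,0],[0.5,-2.0,0],6]]'

```text
clock: 3.75
tool_pos: [0.5284, 0.124, 0.0362]
orientation: [69.4, 89.9, 154.6]
force: [-6.7, 1.8, 6.8]
opening: 0.0597
```

```bash
python3 - <<'E'
from h import *
go(-39.5,36,37)
E
```

```text
clk 3.75 jig now [-128.9   36.7   36.2] F jig [-6.8  1.2  6.8] open 59.7
turn [ 0.   0.1 -0.1] shift cm [-0.1  -8.94 -0.08]
```

>>> servo_tool --deltas '[[[0,0,0],[0,-0.6,0],6],[[0,0,0],[0,-1.3,0],6],[[0,0,0],[0,-2.0,0],6],[[0,0,0],[0,-2.7,0],6],[[0,0,0],[0,-3.4,0],6]]'

```text
clock: 4.25
tool_pos: [0.5614, 0.1209, 0.0362]
orientation: [87.3, 89.7, 172.4]
force: [-8.0, 1.8, 7.1]
opening: 0.0602
```

```bash
python3 - <<'E'
from h import *
go(-39.5,36,37)
s=snap('scene')
b=s['image'][180:295,330:445]
cv2.imwrite('pics/crop4.png',cv2.resize(b,None,fx=5,fy=5,interpolation=cv2.INTER_CUBIC)[:,:,::-1])
E
```

```text
clk 4.25 jig now [-95.7  36.4  36.2] F jig [-8.1  1.1  7.1] open 60.2
turn [ 0.   0.  -0.3] shift cm [-0.1  -5.62 -0.04]
```

View pics/crop4.png

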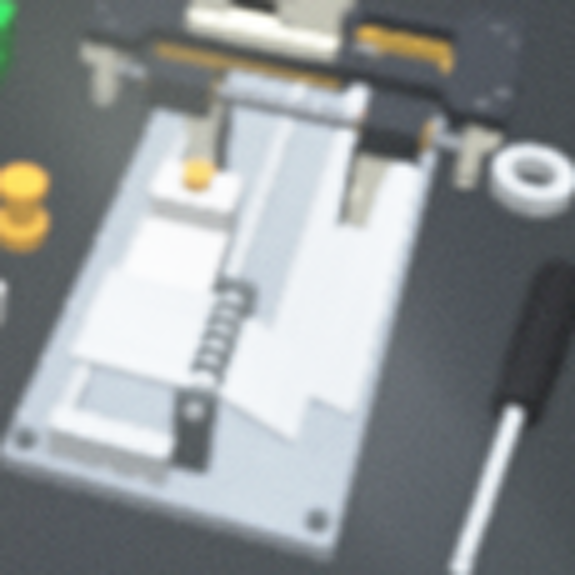

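The crop shows the block's front edge passing under the open flap at about (170,285), with the head at (195,190) flush on the finger. I'll keep pushing.

>>> servo_tool --deltas '[[[0,0,0],[-0.05,-0.7,0],6],[[0,0,0],[-0.05,-1.5,0],6],[[0,0,0],[-0.05,-2.3,0],6],[[0,0,0],[-0.05,-3.1,0],6],[[0,0,0],[-0.05,-3.9,0],6]]'

```text
clock: 4.8
tool_pos: [0.6007, 0.1175, 0.0367]
orientation: [92.0, 89.7, 177.1]
force: [-6.4, 2.0, 6.0]
opening: 0.0599
```

```bash
python3 -c "
from h import *
go(-39.5,36,37)"
```

```text
clk 4.8 jig now [-56.2  36.3  36.7] F jig [-6.5  1.5  6. ] open 59.9
turn [ 0.  -0.  -0.3] shift cm [-0.04 -1.67 -0.03]
```

>>> servo_tool --deltas '[[[0,0,0],[0,-0.35,0],6],[[0,0,0],[0,-0.7,0],6],[[0,0,0],[0,-1.0,0],6],[[0,0,0],[0,-1.3,0],6],[[0,0,0],[0,-1.5,0],6]]'

```text
clock: 5.3
tool_pos: [0.6146, 0.116, 0.0367]
orientation: [95.7, 89.5, -179.2]
force: [-12.9, 4.7, 12.1]
opening: 0.0604
```

>>> servo_tool --deltas '[[[0,0,0],[0,-0.1,0],6],[[0,0,0],[0,-0.2,0],6],[[0,0,0],[0,-0.2,0],6]]'

```text
clock: 5.6
tool_pos: [0.6145, 0.116, 0.0367]
orientation: [96.0, 89.3, -178.9]
force: [-10.5, 4.2, 9.3]
opening: 0.0598
```

```bash
python3 -c "
from h import *
go(-39.5,36,37)"
```

```text
clk 5.6 jig now [-42.4  36.   36.7] F jig [-10.9   3.3   9.3] open 59.8
turn [-0.1 -0.1 -0.7] shift cm [-0.03 -0.29 -0.  ]
```

>>> servo_tool --deltas '[[[0,0,0],[0,-0.3,0],6],[[0,0,0],[0,-0.6,0],6],[[0,0,0],[0,-0.8,0],6],[[0,0,0],[0,-0.8,0],6]]'

```text
clock: 6.0
tool_pos: [0.6149, 0.1156, 0.0365]
orientation: [97.5, 88.6, -177.6]
force: [-32.3, 13.7, 27.0]
opening: 0.0602
```

```bash
python3 - <<'E'
from h import *
go(-39.5,36,37)
s=snap('scene')
b=s['image'][180:295,330:445]
cv2.imwrite('pics/crop5.png',cv2.resize(b,None,fx=5,fy=5,interpolation=cv2.INTER_CUBIC)[:,:,::-1])
E
```

```text
clk 6.0 jig now [-42.   35.7  36.5] F jig [-33.4  10.9  27. ] open 60.2
turn [-0.3 -0.2 -1.4] shift cm [-0.05 -0.25  0.04]
```

View pics/crop5.png

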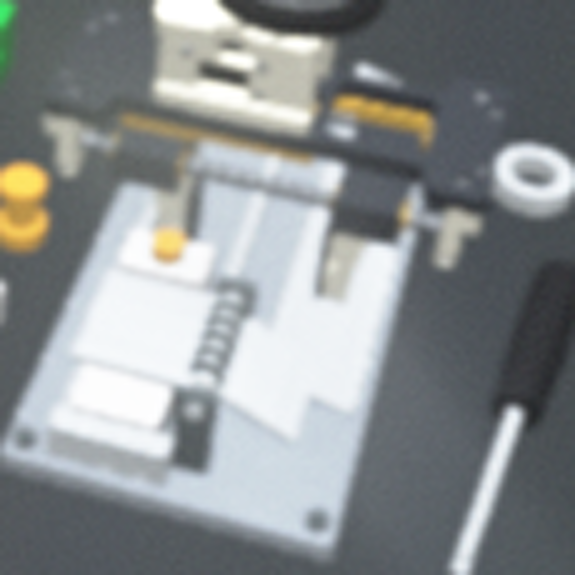

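The crop shows the block's front against the end stop at (115,400), and it doesn't move under a 33 N push, so it is home. I'll back the push finger off while the bar is still held, check, then lift.

>>> servo_tool --deltas '[[[0,0,-0.7],[0,0.4,0],6],[[0,0,-1.4],[0,0.8,0],6],[[0,0,-1.4],[0,1.0,0],6]]'

```text
clock: 6.35
tool_pos: [0.6066, 0.1174, 0.0381]
orientation: [-109.4, 89.8, -24.5]
force: [3.1, 1.5, 3.5]
opening: 0.06
```

```bash
python3 - <<'E'
from h import *
go(-50,36,120)
s=snap('scene')
b=s['image'][180:295,330:445]
cv2.imwrite('pics/crop6.png',cv2.resize(b,None,fx=5,fy=5,interpolation=cv2.INTER_CUBIC)[:,:,::-1])
E
```

```text
clk 6.35 jig now [-50.4  36.8  38.1] F jig [2.9 1.7 3.5] open 60.0
turn [-0.2 -0.1  0.2] shift cm [-8.19 -0.07 -0.09]
```

View pics/crop6.png

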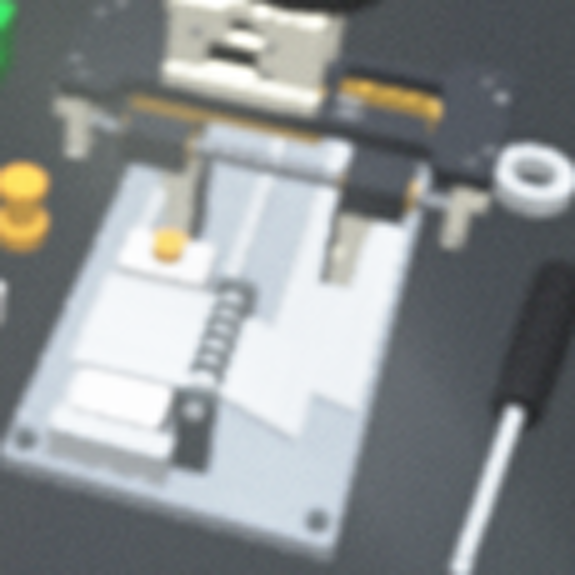

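The plug stays at (168,245), so the block hasn't moved as the finger came away. I'll release the bar by lifting straight up.

>>> servo_tool --deltas '[[[0,0,0],[-0.6,0,0],6],[[0,0,0],[-1.4,0,0],6],[[0,0,0],[-2.4,0,0],6],[[0,0,0],[-4,0,0],6],[[0,0,0],[-6.5,0,0],6]]'

```text
clock: 6.9
tool_pos: [0.6045, 0.1164, 0.1022]
orientation: [165.0, 89.8, -110.1]
force: [-0.3, 0.4, -0.1]
opening: 0.0603
```

>>> servo_tool --deltas '[[[0,0,0],[-3.5,1.5,0],6],[[0,0,0],[-7,4,0],6],[[0,0,0],[-10,7,0],6],[[0,0,0],[-10,10,0],6],[[0,0,0],[-10,10,0],6]]'

```text
clock: 7.4
tool_pos: [0.5022, 0.1252, 0.2041]
orientation: [163.8, 89.9, -111.3]
force: [-0.2, 0.5, -0.4]
opening: 0.0602
```

```bash
python3 - <<'E'
from h import *
go(-50,36,120)
s=snap('scene'); t=snap('top')
b=s['image'][180:295,320:435]; a=t['image'][135:275,230:320]
C=np.zeros((600,800,3),np.uint8)
C[:588,:378]=cv2.resize(a,None,fx=4.2,fy=4.2,interpolation=cv2.INTER_CUBIC)[:588,:378]
C[:414,384:798]=cv2.resize(b,None,fx=3.6,fy=3.6,interpolation=cv2.INTER_CUBIC)
p=np.load('jig.npy')
print(proj(t,W(p,[(-18,0,62)])),proj(s,W(p,[(-18,0,62)])), 'expected home plug')
cv2.imwrite('pics/crop7.png',C[:,:,::-1])
E
```

```text
clk 7.4 jig now [-155.1   35.7  204.1] F jig [-0.2  0.5 -0.4] open 60.2
turn [-0.2 -0.1 -0. ] shift cm [  8.41 -10.51   0.09]
[[288.86505902 182.27257917]] [[363.84974901 228.70123981]] expected home plug
```

View pics/crop7.png

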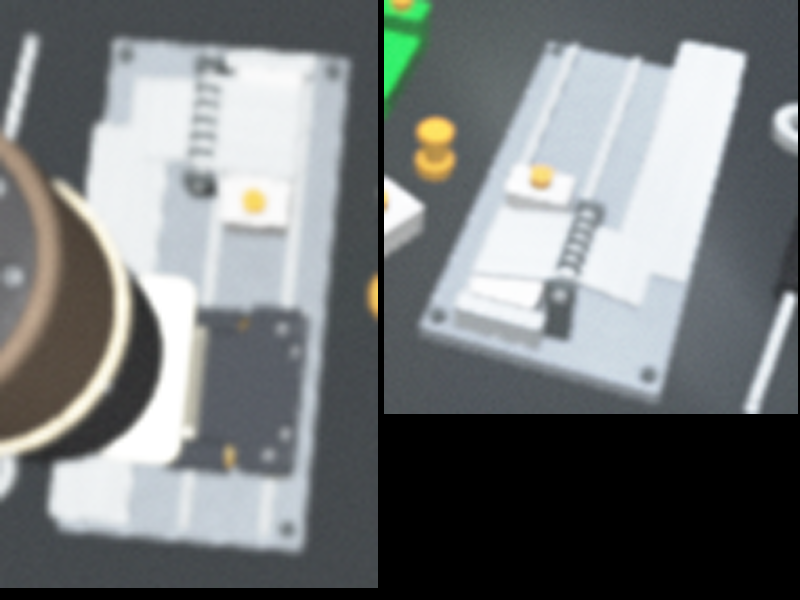

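The crop shows the plug at top-camera pixel (290,182.5) and scene-camera pixel (363,229), within about 1 px of the predicted home position. The flap has come down onto the block, and the gripper is clear at z = 204 mm. Handing in.

```bash
python3 -c "
from plant import ctrl
print(ctrl.close_job())"
```

```text
the job is handed in; nothing more can be done
None
```

The valve block is loaded in the jig, and I handed the job in at about 7.4 s on the robot's clock. One fingertip held the thumb bar down while the other pushed the block about 100 mm along its lane under the open flap to the end stop. I then drew the push finger back about 8 mm, lifted off the bar so the flap sprang down, and moved clear.

**Last checks:**
- **Home:** the block didn't move under a 33 N push. Its plug was within about 1 px of the predicted home position in both cameras. The fingertip stopped about 2.5 mm short of my nominal figure, which I put down to finger size, slight tool tilt and pose error.
- **Flap:** the last picture shows it lowered onto the block. I judged this by eye and did not measure its angle.
- **Forces and bystanders:** the force readings I took stayed well below the 120 N wrist limit, and the force was near zero after release. The arm touched only the bar and the block, and the bystanders visible in the last crop had not moved. I did not check every bystander at the end.

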